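# Click the trimming chuck onto the wheel and start it

### The arm

A 6-joint arm with a two-finger parallel gripper is mounted at the origin on the work surface. World frame = base frame: x ahead of the robot, y to its left, z up, the work surface at z = 0. Lengths are in m, angles in degrees, forces in N, time in s.
With the tool pointing down it reaches from about 0.3 to 0.75 m from the base axis. Payload 8.5 kg.
Tool frame: the origin (TCP) lies midway between the tips of the shut fingers; the grasp point (between the pads) lies 19 mm behind it; z points along the fingers, y is the direction in which the jaws open and shut (so a half turn about z gives the same grasp; the last joint's range is limited). The gripper opens to 85 mm and grips with 20 to 120 N. Pads are 22 mm wide; open, the fingers measure 114 mm over their backs; the gripper's body (76 mm by 85 mm) begins 54 mm behind the grasp point. The pads swing forward as they close: fully open they stand 13 mm farther back than shut.
Start: joints at [51.205, 21.807, 74.336, -0, 83.858, -12.336], TCP at [0.245, 0.492, 0.231] pointing down, gripper open.
Joint ranges: [-178.18, 178.18], [-50.72, 133.34], [12.68, 142.11], [-81.47, 261.47], [9.98, 163.14], [-165.26, 165.26]. Speed limits (degrees/s): [136.94, 136.94, 180, 180, 180, 180].

### API

Orientations are given as a 3x3 rotation matrix whose columns are the frame's x, y, z axes.
In Python, from rig import env gives the robot as it stands.
- The arm moves only by the shell command python3 -m inch 'ROWS' [FORCE]. ROWS is text: rows parted by semicolons, each of 5 numbers parted by spaces: the finger opening in mm, from 0 to 85.4, then the shift along the tool's x, y, z in mm, then the turn about the tool's z in degrees. In form: jaw dx dy dz turn; .... A call has 1 to 10 rows; each row is the pose to reach, as a shift and turn from the pose commanded when the call began, along the tool's axes at that moment; what a row does not reach only later rows make up. A row lasts 1/8 s, in which the tool goes at most 62.5 mm and 10.7 degrees, less where a joint would pass 70% of its speed; a pose out of reach is approached as far as the arm can. A call with a gripper value outside its range is refused whole. The fingers move at their own pace and stop on an object; FORCE is the grip in N (left out, the last holds). Time passes only in rows, so rows that repeat a pose let the fingers close. It gives the time, the measured TCP pose, the force and the opening at its end, in the units of the state.
- env.observe(): the state, without advancing time (a new reading comes with each control period).
- env.get_image(name): name is "scene" or "side" or "wrist"; returns a dict with "color" (420x560x3 uint8, blue, green, red), "range_z" (420x560 float32, m along the optical axis (not along the pixel's ray), 0 where there is no reading), "fov_y" (degrees; the focal length in pixels is half the picture's height over the tangent of half this angle, whatever the lens; pixels are square), "cx", "cy" (the principal point, pixels), "R" (3x3) and "t" (3): a world point X has camera coordinates R X + t. Camera axes: x right, y down, z forward; pixel columns grow to the right and rows downward; lengths in m; the calibration is good to about 2 mm. A picture is of the moment at which its call begins.
- env.close_job(): hands the job in, once; it reports no verdict.
The state is a dict: "time_s": time; "q": joint angles; "qvel": joint speeds; "joint_efforts": joint torques, N m; "position": TCP position; "tool_rot": TCP orientation; "ft_force": force on the tool from outside, world axes, zero at the start; "wrist_torque": the same for the moment, N m; "grip_width": finger opening in m.
Only numpy, scipy, OpenCV 4.12 (cv2) and the standard library are available. Lean on these libraries where they do the work, as an engineer would, in place of code of your own. Each camera call takes 0.05 s, during which the arm holds its last target.

### The job

Get the electric turning wheel ready and start it: slide the red trimming chuck, flange down, onto the wheel's spindle and push it down past the click until its flange sits fully home on the metal disc - do not drop it on - and let go of it. Then flip up the yellow guard on the control box until it stays open by itself, and press the green start button beneath it all the way. Leave the chuck home, the guard open and the other things on the bench where they are.

Things in the scene. Friction and masses are not known exactly. Their poses are not given: they have to be found in the camera images.
- chuck: Trimming chuck: loose red sleeve with a black band, open at both ends, 0.24-0.39 kg, 90 mm high. Round body 50 mm across; foot flange 84 mm across, 12 mm thick. Bore 31 mm, flared to 40 over the lowest 8 mm, with a groove for the balls 18-34 mm above the bottom. Stands on its flange. Origin: centre of the underside, z up the bore. Grip the body across, 45-80 mm above the underside.
- wheel: Electric turning wheel, fixed to the bench: round blue housing 200 mm across, 55 mm high; on it a metal disc 140 mm across, top 67 mm above the bench, with an upright steel spindle at its centre. It does not turn. Origin: centre of the underside, z up along the spindle.
- seat (a point): Centre of the disc's top, 67 mm above the bench, on the spindle's axis: the chuck's origin belongs here when it is home. z up.
- spindle_tip (a point): Top of the spindle, 75 mm above the disc; 28 mm thick, tapered to 12 over the last 14 mm. Two opposite brass balls, 26 mm above the disc, stand out 4.5 mm on springs. The sleeve meets them with its underside about 23 mm above the disc and stops there unless pushed; about 12 N down (weight included) takes it past, the force drops (click), and over the last 8 mm the balls pull it home.
- control: Control box, fixed to the bench: grey, 130 mm (x) by 100 mm (y) by 45 mm high; on it, round the green button, a black collar 84 by 76 mm outside, 72 by 64 inside, rim 72 mm above the bench. Origin: centre of the underside; -x is the front, where the guard's lug is; yaw within 0.4 rad.
- guard (a joint): Angle of the yellow guard in rad: 0 closed (lying on the collar), 2.1 fully open, leaning back on its stop. A flap 84 mm long, 76 mm wide, 6 mm thick, 70 g, hinged at the rear. It turns easily; released below about 1.4 it falls shut, beyond about 1.7 it falls open and stays.
- guard_lug (a point): Grip point on the guard's lug, a yellow bar sticking 42 mm forward from the middle of the flap's front edge, 16 mm wide (box y), 14 mm high. Point: on the bar's centre line, 28 mm from the flap's edge, 14 mm from the bar's end, 78 mm above the bench when closed; moves with the guard. Pinched lightly along the box's y, it can turn between the fingers as they follow the arc.
- guard_hinge (a point): Middle of the guard's hinge line, 43 mm behind the box's centre, 75.5 mm above the bench; hinge along the box's y (this frame has the box's axes). Closed, the lug point is 113 mm in front of it and 3 mm above; opening, it rises and goes back over the hinge.
- start_top (a point): Centre of the green start button's top face, 36 mm across, facing up, 67 mm above the bench, 5 mm below the collar's rim; hidden under the guard until that is open.
- start (a joint): How far the start button is pressed, in m: 0 out, 0.006 fully in (takes about 5 N); it springs back when let go.
- spray: Bystander: white and blue trigger spray bottle, 72 mm in diameter, 200 mm high, standing. Origin: centre of the underside.
- bowl: Bystander: small blue glazed bowl, 110 mm across, 50 mm high. Origin: centre of the underside.
- rib: Bystander: flat wooden throwing rib, about 80 by 110 mm, 9 mm thick. Origin: on the bench under its thick part.
- knife: Bystander: wooden modelling knife, 185 mm long, lying along its own y, 11 mm high. Origin: on the bench under its handle.
Not all that is in view belongs to the job. Leave any orange look-alike of the control alone.

How it is judged:
By the outcome, as a careful person would: the job done as asked, in the order asked, and still so for the second after the job is handed in, with the robot touching nothing.
It also fails if it takes over 69 s, if anything falls off the work surface, if the arm or the gripper's body presses on something with over 40 N, if the wrist force passes 120 N, or if a joint passes its speed limit or range.

## Working session

There is one attempt and no reset: what is moved stays moved. The work goes in short steps, Python scripts to look and compute and a shell command to move; the robot and the scene stay as the last step left them, time stands still between calls to the robot, and variables do not carry over. Pictures are saved under pics/ and viewed, and the job is handed in when it is done.

```bash
ls; mkdir -p pics; python3 - <<'E'
from rig import env
import cv2,numpy as np
o=env.observe()
for k,v in o.items(): print(k,np.round(v,3).tolist())
for n in("scene","side","wrist"):
    d=env.get_image(n); cv2.imwrite(f"pics/a_{n}.png",d["color"]); print(n,d["fov_y"],d["cx"],d["cy"],(-np.array(d["R"]).T@d["t"]).round(3))
E
```

```text
pics
time_s 0.0
q [51.205, 21.842, 74.387, 0.002, 83.857, -12.338]
qvel [-0.094, -0.112, 0.018, -0.103, -0.002, 0.028]
joint_efforts [0.001, -44.846, -23.128, -0.0, 0.005, -0.0]
position [0.245, 0.492, 0.231]
tool_rot [[-0.895, 0.446, -0.001], [0.446, 0.895, -0.001], [0.0, -0.001, -1.0]]
ft_force [-0.216, -0.111, 0.027]
wrist_torque [-0.042, -0.026, -0.017]
grip_width 0.086
scene 50.69467515231875 277.0492148307109 206.42273371205744 [ 1.534 -0.431  1.048]
side 48.90038159068163 280.0910673520907 211.44249560794648 [ 0.422 -1.11   1.041]
wrist 66.9927383723151 275.6774758050467 211.50086861936336 [0.18  0.524 0.373]
```

View pics/a_scene.png

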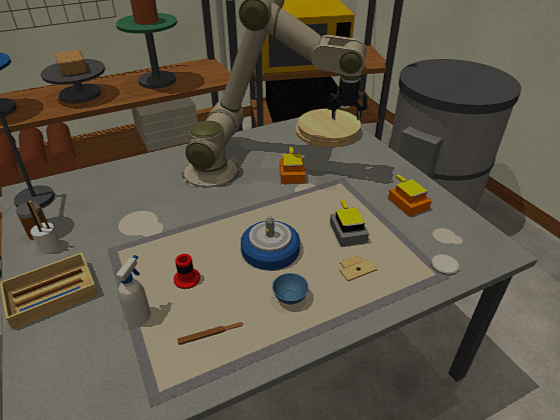

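View pics/a_side.png

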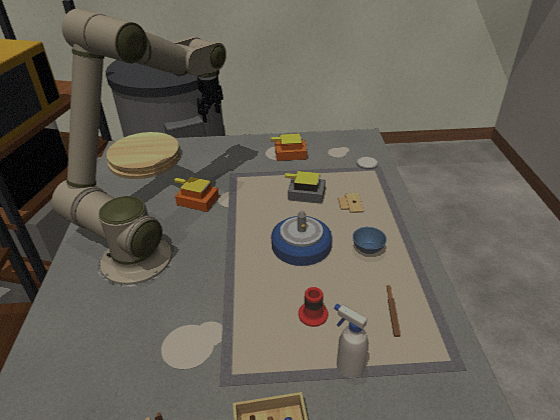

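View pics/a_wrist.png

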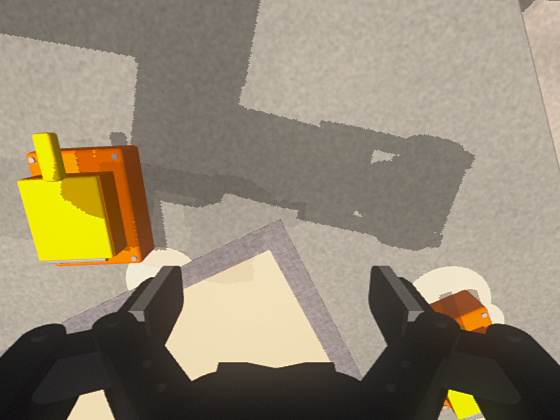

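The scene view shows the red chuck at (185,270), the wheel at (270,243) and the grey control box at (349,225). There are orange look-alikes at (292,170) and (410,197), and the spray is at (132,295). The grey box is the one described, so the orange ones stay untouched. Next I measure from the depth images and enlarge crops of the side view.

```bash
cat > h.py <<'E'
from rig import env
import cv2,numpy as np
def cloud(d):
    f=d["color"].shape[0]/2/np.tan(np.radians(d["fov_y"]/2))
    z=d["range_z"]; v,u=np.mgrid[:z.shape[0],:z.shape[1]]
    P=np.stack([(u-d["cx"])/f*z,(v-d["cy"])/f*z,z],-1)
    W=(P-np.array(d["t"]))@np.array(d["R"])   # R^T (P-t)
    W[z<=0]=np.nan
    return W
def hsv(d): return cv2.cvtColor(d["color"],cv2.COLOR_BGR2HSV)
def circ(p):
    A=np.c_[2*p,np.ones(len(p))]; s=np.linalg.lstsq(A,(p**2).sum(1),rcond=None)[0]
    return s[:2],np.sqrt(s[2]+s[:2]@s[:2])
E
python3 - <<'E'
from h import *
boxes={"scene":{"chuck":(165,245,210,295),"wheel":(235,212,305,272),"ctl":(325,195,375,250)},
"side":{"chuck":(295,283,332,327),"wheel":(268,208,336,265),"ctl":(280,168,332,205)}}
ims=[]
for n in("scene","side"):
    d=env.get_image(n);W=cloud(d);H=hsv(d)
    for k,(a,b,c,e) in boxes[n].items():
        w=W[b:e,a:c];h=H[b:e,a:c]
        ims.append(cv2.resize(d["color"][b:e,a:c],(260,260),interpolation=cv2.INTER_NEAREST))
        z=w[...,2]
        if k=="chuck":
            red=((h[...,0]<8)|(h[...,0]>172))&(h[...,1]>120)
            for lo,hi in((.008,.016),(.083,.096),(.02,.08)):
                m=red&(z>lo)&(z<hi); p=w[m][:,:2]
                if m.sum()>8: print(n,k,lo,m.sum(),p.min(0).round(3),p.max(0).round(3),[np.round(x,4) for x in circ(p)],np.median(z[m]).round(4))
        if k=="wheel":
            m=(z>.062)&(z<.072);p=w[m][:,:2];print(n,"disc",m.sum(),p.min(0),p.max(0),((p.min(0)+p.max(0))/2).round(4),np.median(z[m]))
            m=(z>.048)&(z<.060)&(h[...,0]>95)&(h[...,0]<130);p=w[m][:,:2];print(n,"hous",m.sum(),p.min(0),p.max(0),((p.min(0)+p.max(0))/2).round(4))
            m=(z>.09)&(z<.15);p=w[m];print(n,"spin",m.sum(),np.median(p,0).round(4),p[:,2].max().round(4)); m=z>.13;print(w[m].mean(0).round(4))
        if k=="ctl":
            m=(h[...,0]>22)&(h[...,0]<36)&(h[...,1]>150)&(z>.07);p=w[m];r=cv2.minAreaRect((p[:,:2]*1000).astype(np.float32));print(n,"guard",m.sum(),r,np.median(p[:,2]),p[:,2].min(),p[:,2].max())
            m=(z>.04)&(z<.05);p=w[m];r=cv2.minAreaRect((p[:,:2]*1000).astype(np.float32));print(n,"box",m.sum(),r)
cv2.imwrite("pics/b.png",np.vstack([np.hstack(ims[:3]),np.hstack(ims[3:])]))
E
```

```text
scene chuck 0.008 180 [ 0.517 -0.311] [ 0.592 -0.232] [array([ 0.55  , -0.2709]), np.float64(0.0327)] 0.0108
scene chuck 0.083 114 [ 0.525 -0.295] [ 0.575 -0.248] [array([ 0.5502, -0.2714]), np.float64(0.0206)] 0.0867
scene chuck 0.02 167 [ 0.53  -0.296] [ 0.575 -0.246] [array([ 0.5524, -0.2711]), np.float64(0.0209)] 0.0424
scene disc 768 [ 0.47236018 -0.04699687] [0.6138326  0.09217409] [0.5431 0.0226] 0.06551826284994558
scene hous 591 [ 0.45145595 -0.07202819] [0.63665478 0.11504069] [0.5441 0.0215]
scene spin 124 [0.551  0.0196 0.1187] 0.1419
[0.5466 0.0224 0.1353]
scene guard 370 ((568.638671875, 310.076904296875), (76.5868911743164, 128.7551727294922), 75.52058410644531) 0.07622348910970897 0.0701908692237314 0.08690243295486046
scene box 245 ((592.25390625, 304.29083251953125), (99.39327239990234, 132.6157989501953), 74.51736450195312)
side chuck 0.008 249 [ 0.505 -0.314] [ 0.586 -0.239] [array([ 0.5453, -0.2714]), np.float64(0.0343)] 0.0127
side chuck 0.083 163 [ 0.522 -0.297] [ 0.568 -0.243] [array([ 0.545 , -0.2719]), np.float64(0.0207)] 0.0898
side chuck 0.02 182 [ 0.52  -0.298] [ 0.57 -0.25] [array([ 0.5455, -0.2742]), np.float64(0.0211)] 0.0404
side disc 817 [ 0.47102241 -0.04790103] [0.62481334 0.09638496] [0.5479 0.0242] 0.06827794880452283
side hous 698 [ 0.4461212  -0.07505153] [0.63310779 0.10920312] [0.5396 0.0171]
side spin 129 [0.5404 0.0145 0.1204] 0.1454
[0.5402 0.0202 0.1367]
side guard 267 ((565.6214599609375, 310.4173278808594), (80.72454071044922, 120.72195434570312), 76.78173828125) 0.07974464739598303 0.07373218699605162 0.09093843633478595
side box 256 ((587.0540161132812, 301.2932434082031), (105.11724853515625, 129.00485229492188), 76.27394104003906)
```

View pics/b.png

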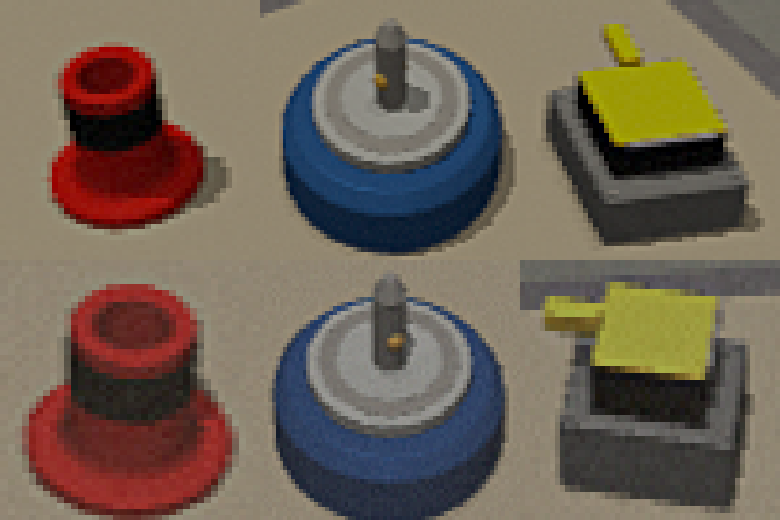

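The crops confirm the following:
- **Chuck:** it stands flange down.
- **Spindle:** the brass ball is visible.
- **Grey box:** the yellow guard is closed and its lug points back towards the robot. Heights and sizes match the description (box 99x132, disc about 140).

Next is the spray clearance and the first move.

```bash
cat >> h.py <<'E'
def go(p,yaw=None):
    "tool-frame shift (mm) to bring TCP to world p; yaw = world angle wanted of tool y"
    o=env.observe();R=np.array(o["tool_rot"]);d=R.T@(np.array(p)-o["position"])*1000
    a=np.degrees(np.arctan2(R[1,1],R[0,1])); t=None
    if yaw is not None: t=-((yaw-a+90)%180-90)
    print("shift",d.round(1),"yaw now",a.round(1),"turn",t,"q",np.round(o["q"],1).tolist(),"F",np.round(o["ft_force"],1),"w",round(float(o["grip_width"])*1000,1),"t",o["time_s"])
E
python3 - <<'E'
from h import *
for n,(a,b,c,e) in(("scene",(110,250,160,330)),("side",(330,295,375,380))):
    W=cloud(env.get_image(n))[b:e,a:c].reshape(-1,3)
    m=(W[:,2]>.03); p=W[m]; print(n,p.min(0).round(3),p.max(0).round(3)); q=p[(p[:,2]>.05)&(p[:,2]<.12)];print(np.median(q,0).round(3))
go((.5475,-.272,.231))
E
```

```text
scene [ 0.58  -0.476  0.03 ] [ 0.664 -0.396  0.199]
[ 0.653 -0.44   0.089]
side [ 0.575 -0.477  0.03 ] [ 0.656 -0.398  0.202]
[ 0.613 -0.468  0.091]
shift [-6.114e+02 -5.495e+02  3.000e-01] yaw now 63.5 turn None q [51.2, 21.8, 74.3, 0.0, 83.9, -12.3] F [-0.1  0.7 -0.5] w 85.3 t 0.35
```

```bash
python3 -m inch '85 -60 -52 0 0; 85 -110 -95 0 0; 85 -160 -140 0 0; 85 -205 -185 0 0; 85 -250 -230 0 0; 85 -300 -270 0 0; 85 -345 -310 0 0; 85 -390 -350 0 0; 85 -435 -395 0 0; 85 -480 -440 0 0' 40
python3 -m inch '85 -45 -35 0 0; 85 -90 -70 0 0; 85 -135 -100 0 0; 85 -170 -110 0 0; 85 -170 -110 0 0'
python3 - <<'E'
from h import *
go((.5475,-.272,.231))
d=env.get_image("wrist");cv2.imwrite("pics/c.png",d["color"]);W=cloud(d);H=hsv(d)
red=((H[...,0]<8)|(H[...,0]>172))&(H[...,1]>120);z=W[...,2]
for lo,hi in((.008,.016),(.083,.096)):
    m=red&(z>lo)&(z<hi);p=W[m][:,:2]
    if m.sum()>9:print(lo,m.sum(),p.min(0).round(4),p.max(0).round(4),((p.min(0)+p.max(0))/2).round(4),circ(p),np.median(z[m]),cv2.minEnclosingCircle((p*1000).astype(np.float32)))
E
```

```text
time_s: 1.6
position: [0.4706, -0.0925, 0.2315]
tool_rot: [[-0.895, 0.446, 0.0], [0.446, 0.895, 0.0], [-0.0, 0.0, -1.0]]
ft_force: [0.9, 0.4, 0.2]
grip_width: 0.085
time_s: 2.22
position: [0.5741, -0.2662, 0.23]
tool_rot: [[-0.895, 0.447, -0.001], [0.447, 0.895, 0.001], [0.001, 0.0, -1.0]]
ft_force: [0.3, 0.6, -0.6]
grip_width: 0.0848
shift [ 21.2 -17.1  -1. ] yaw now 63.5 turn None q [-35.6, 30.4, 60.0, -0.0, 89.6, -99.0] F [ 0.3  0.6 -0.6] w 84.8 t 2.225
0.008 1661 [ 0.5042 -0.3133] [ 0.5873 -0.2307] [ 0.5457 -0.272 ] (array([ 0.54558133, -0.27229544]), np.float64(0.034963647037811005)) 0.01143472059163775 ((545.6687622070312, -272.4200439453125), 41.78866958618164)
0.083 1499 [ 0.5209 -0.2967] [ 0.5705 -0.2474] [ 0.5457 -0.2721] (array([ 0.54528404, -0.27190339]), np.float64(0.020454929680581078)) 0.08926462868576168 ((545.7508544921875, -272.28857421875), 24.943754196166992)
```

View pics/c.png

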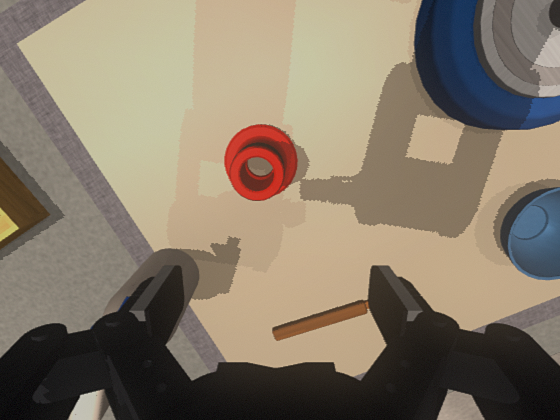

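The wrist view shows the chuck at (260,165). The measured centre is (0.5457,-0.2721), with a flange radius of 41.8 mm and a top at 89 mm, which matches. Descending to grip it.

```bash
python3 - <<'E'
from h import *
go((.5457,-.2721,.043))
E
```

```text
shift [ 21.4 -18.8 187.5] yaw now 63.5 turn None q [-35.5, 30.3, 60.2, 0.0, 89.6, -99.0] F [ 0.8  0.4 -1.1] w 84.8 t 2.275
```

```bash
python3 -m inch '85 21.4 -18.8 40 0; 85 21.4 -18.8 80 0; 85 21.4 -18.8 100 0; 85 21.4 -18.8 100 0; 85 21.4 -18.8 100 0'
python3 - <<'E'
from h import *
go((.5457,-.2721,.043))
d=env.get_image("wrist");cv2.imwrite("pics/d.png",d["color"])
E
```

```text
time_s: 2.9
position: [0.5461, -0.2717, 0.1328]
tool_rot: [[-0.895, 0.445, 0.002], [0.445, 0.895, -0.001], [-0.002, -0.0, -1.0]]
ft_force: [-0.4, 0.7, -0.1]
grip_width: 0.085
shift [ 0.4 -0.5 89.8] yaw now 63.6 turn None q [-37.6, 32.4, 73.2, 0.0, 74.3, -101.1] F [-0.4  0.7 -0.1] w 85.0 t 2.9
```

View pics/d.png

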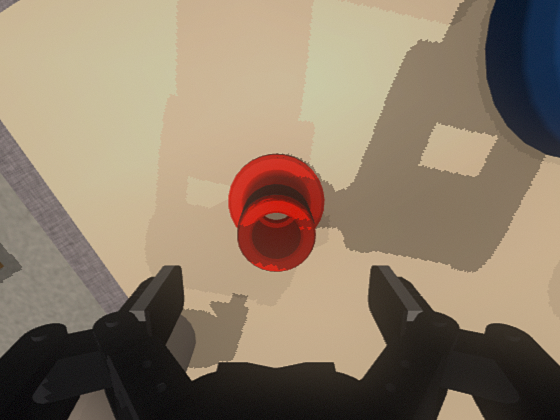

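The chuck at (276,240) is centred between the fingers. Descend and grip.

```bash
python3 -m inch '85 0 0 30 0; 85 0 0 60 0; 85 0 0 85 0; 85 0 0 90 0; 85 0 0 90 0; 45 0 0 90 0; 45 0 0 90 0; 45 0 0 90 0; 45 0 0 90 0; 45 0 0 90 0' 60
python3 -m inch '45 0 0 0 0; 45 0 0 0 0'
```

```text
time_s: 4.2
position: [0.5463, -0.2721, 0.0424]
tool_rot: [[-0.895, 0.445, 0.001], [0.445, 0.895, -0.001], [-0.002, -0.0, -1.0]]
ft_force: [0.0, 1.6, 5.5]
grip_width: 0.0491
time_s: 4.45
position: [0.5463, -0.2721, 0.0424]
tool_rot: [[-0.895, 0.445, 0.001], [0.445, 0.895, -0.001], [-0.002, -0.0, -1.0]]
ft_force: [-1.1, 1.0, 6.3]
grip_width: 0.0492
```

```bash
python3 -m inch '45 0 0 -15 0; 45 0 0 -50 0; 45 0 0 -100 0; 45 0 0 -150 0; 45 0 0 -185 0; 45 0 0 -195 0; 45 0 0 -195 0'
python3 - <<'E'
from h import *
go((.607,-.012,.237))
E
```

```text
time_s: 5.32
position: [0.5456, -0.2717, 0.2357]
tool_rot: [[-0.895, 0.446, -0.001], [0.446, 0.895, 0.001], [0.001, 0.0, -1.0]]
ft_force: [0.5, -0.2, -3.3]
grip_width: 0.0491
shift [ 60.7 259.9  -1.2] yaw now 63.5 turn None q [-37.6, 27.8, 63.7, 0.0, 88.6, -101.1] F [ 0.5 -0.2 -3.3] w 49.1 t 5.325
```

```bash
python3 -m inch '45 5 25 0 0; 45 15 70 0 0; 45 28 120 0 0; 45 42 170 0 0; 45 52 220 0 0; 45 58 250 0 0; 45 60 258 0 0; 45 60 258 0 0; 45 60 258 0 0'
python3 - <<'E'
from h import *
d=env.get_image("wrist");cv2.imwrite("pics/e.png",d["color"]);W=cloud(d);z=W[...,2];H=hsv(d)
m=(z>.125)&(z<.150);m[300:]=0;p=W[m];print("tip",m.sum(),p.mean(0),p[:,2].max())
m=(z>.138)&(z<.150);m[300:]=0;p=W[m];print("tiptop",m.sum(),p.mean(0),(p[:,:2].min(0)+p[:,:2].max(0))/2,np.ptp(p[:,:2],axis=0))
m=(z>.05)&(z<.0605)&(H[...,0]>95)&(H[...,0]<130);p=W[m];print(p[:,:2].min(0),p[:,:2].max(0),cv2.minEnclosingCircle((p[:,:2]*1000).astype(np.float32)))
m=(z>.064)&(z<.071);p=W[m];print("disc",p[:,:2].min(0),p[:,:2].max(0),np.median(p[:,2]),cv2.minEnclosingCircle((p[:,:2]*1000).astype(np.float32)))
m=(z>.08)&(z<.150);m[330:]=0;p=W[m];print("spin",m.sum(),p[:,:2].min(0),p[:,:2].max(0));o=env.observe();print(o["position"])
E
```

```text
time_s: 6.45
position: [0.6068, -0.0153, 0.2358]
tool_rot: [[-0.895, 0.447, -0.001], [0.447, 0.895, -0.0], [0.001, -0.001, -1.0]]
ft_force: [-0.0, 0.3, -2.9]
grip_width: 0.0493
tip 1131 [0.54029807 0.02207182 0.13520944] 0.14341366134207756
tiptop 391 [0.54038996 0.02210538 0.14080918] [0.54035643 0.02209171] [0.01613154 0.01577053]
[ 0.44808919 -0.0703307 ] [0.7730955  0.27252894] ((598.5413208007812, 92.92469024658203), 183.78509521484375)
disc [ 0.47069879 -0.04723911] [0.61859124 0.27268634] 0.06728377873402018 ((551.2017211914062, 112.54634857177734), 160.55946350097656)
spin 1208 [0.52642709 0.00430127] [0.55405764 0.03969766]
[ 0.6068654  -0.01537413  0.23596859]
```

View pics/e.png

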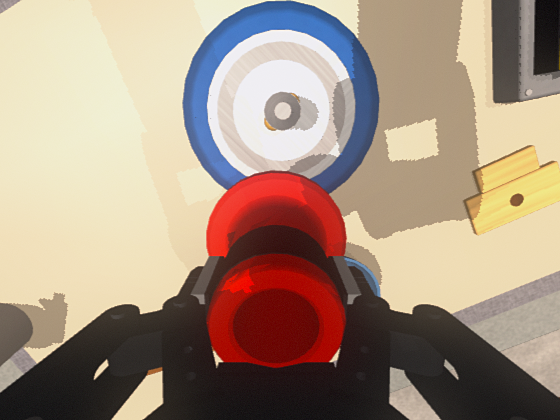

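The wrist view shows the spindle at (283,110) and the chuck held upright, with its flange centred near x=276. I'll check how it sits relative to the TCP.

```bash
python3 - <<'E'
from h import *
d=env.get_image("wrist");W=cloud(d);z=W[...,2];H=hsv(d);o=env.observe();R=np.array(o["tool_rot"])
red=((H[...,0]<8)|(H[...,0]>172))&(H[...,1]>120)&(z>.17)
T=(W-o["position"])@R*1000
p=T[red]; print(np.percentile(p[:,2],[1,5,50,95,99]).round(1))
h,e=np.histogram(p[:,2],30);print(list(zip(e.round(),h)))
zs=p[:,2]
top=p[zs<zs.min()+6]; print("top",len(top),top.min(0),top.max(0),cv2.minEnclosingCircle(top[:,:2].astype(np.float32)))
fl=p[(zs>25)&(zs<50)];print("fl",len(fl),fl.min(0),fl.max(0),circ(fl[:,:2]),cv2.minEnclosingCircle(fl[:,:2].astype(np.float32)))
A=np.c_[fl[:,:2],np.ones(len(fl))];print("plane",np.linalg.lstsq(A,fl[:,2],rcond=None)[0])
go((.5404,.0221,.20))
E
```

```text
[-75.2 -47.6 -29.3  32.   34.2]
[(np.float64(-89.0), np.int64(1)), (np.float64(-84.0), np.int64(14)), (np.float64(-80.0), np.int64(194)), (np.float64(-76.0), np.int64(334)), (np.float64(-71.0), np.int64(32)), (np.float64(-67.0), np.int64(13)), (np.float64(-63.0), np.int64(1)), (np.float64(-58.0), np.int64(1)), (np.float64(-54.0), np.int64(0)), (np.float64(-49.0), np.int64(6449)), (np.float64(-45.0), np.int64(1608)), (np.float64(-41.0), np.int64(1425)), (np.float64(-36.0), np.int64(1146)), (np.float64(-32.0), np.int64(984)), (np.float64(-28.0), np.int64(882)), (np.float64(-23.0), np.int64(789)), (np.float64(-19.0), np.int64(699)), (np.float64(-14.0), np.int64(634)), (np.float64(-10.0), np.int64(482)), (np.float64(-6.0), np.int64(406)), (np.float64(-1.0), np.int64(377)), (np.float64(3.0), np.int64(293)), (np.float64(7.0), np.int64(210)), (np.float64(12.0), np.int64(179)), (np.float64(16.0), np.int64(175)), (np.float64(21.0), np.int64(199)), (np.float64(25.0), np.int64(966)), (np.float64(29.0), np.int64(4759)), (np.float64(34.0), np.int64(319)), (np.float64(38.0), np.int64(72))]
top 2 [ 15.51203336  10.42944415 -88.85340681] [ 16.51241088  13.66869537 -83.19938659] ((16.012222290039062, 12.049070358276367), 1.6952035427093506)
fl 6106 [ -7.99490887 -42.74446211  25.00177813] [42.11752186 40.77338146 42.38719184] (array([ 3.57478014, -0.84636159]), np.float64(32.65034444588839)) ((0.31905055046081543, -0.9164392948150635), 41.97641372680664)
plane [ 3.63404531e-02 -6.20257652e-04  3.00995011e+01]
shift [76.2  3.7 36.2] yaw now 63.5 turn None q [-12.6, 27.5, 64.1, -0.0, 88.4, -76.1] F [-0.3 -0.1 -3.3] w 48.9 t 6.55
```

```bash
python3 - <<'E'
from h import *
d=env.get_image("wrist");W=cloud(d);z=W[...,2];H=hsv(d);o=env.observe();R=np.array(o["tool_rot"])
red=((H[...,0]<8)|(H[...,0]>172))&(H[...,1]>120)
p=((W-o["position"])@R*1000)[red]
def fit(a,b,n):
    q=p[(p[:,2]>a)&(p[:,2]<b)]
    for _ in range(3):
        c=np.linalg.lstsq(np.c_[q[:,:2],np.ones(len(q))],q[:,2],rcond=None)[0];r=q[:,2]-np.c_[q[:,:2],np.ones(len(q))]@c;q=q[abs(r)<1.2]
    print(n,len(q),c.round(4),cv2.minEnclosingCircle(q[:,:2].astype(np.float32)),np.hypot(*q[:,:2].T).max())
fit(-51,-44,"top");fit(26,36,"flange")
E
```

```text
top 5770 [-4.30000e-03 -1.20000e-03 -4.67475e+01] ((0.612256646156311, -0.8985815048217773), 24.694080352783203) 25.738991242487522
flange 3741 [ 8.4000e-03 -2.0000e-04  3.0751e+01] ((1.2705775499343872, -0.802905261516571), 40.51277542114258) 41.771222058591555
```

```bash
python3 -m inch '45 15 1 0 0; 45 45 3 0 0; 45 68 4.6 0 0; 45 75.6 4.6 0 0; 45 75.6 4.6 0 0; 45 75.6 4.6 0 0; 45 75.6 4.6 20 0; 45 75.6 4.6 38 0; 45 75.6 4.6 38 0; 45 75.6 4.6 38 0'
python3 - <<'E'
from h import *
go((.5404,.0221,.11))
a=env.get_image("wrist")["color"];d=env.get_image("side")["color"][190:270,260:345];s=env.get_image("scene")["color"][190:270,230:315]
cv2.imwrite("pics/f.png",np.hstack([cv2.resize(d,(400,376),interpolation=3),cv2.resize(s,(400,376),interpolation=3)]))
E
```

```text
time_s: 7.85
position: [0.5421, 0.0233, 0.199]
tool_rot: [[-0.895, 0.446, 0.001], [0.446, 0.895, -0.0], [-0.001, 0.0, -1.0]]
ft_force: [0.3, 0.6, -2.6]
grip_width: 0.0493
shift [ 1.1 -1.9 89. ] yaw now 63.5 turn None q [-10.0, 22.5, 78.8, -0.0, 78.6, -73.6] F [ 0.3  0.6 -2.6] w 49.3 t 7.85
```

View pics/f.png

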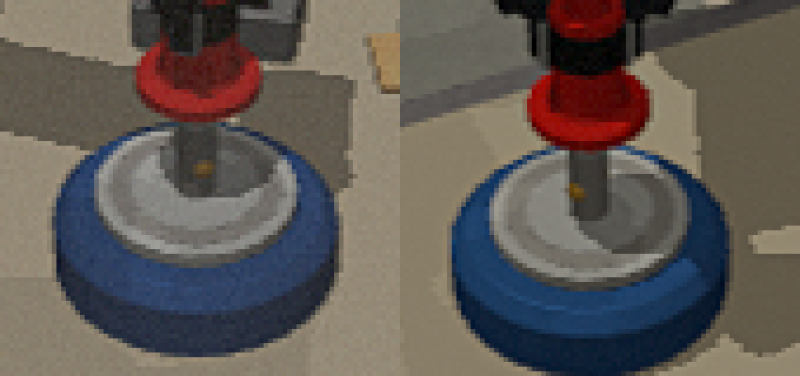

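Aligned to within about 1 mm. Apply a small correction and lower gently onto the taper while watching the force.

```bash
python3 -m inch '45 0.5 -1.2 0 0; 45 0.5 -1.2 8 0; 45 0.5 -1.2 16 0; 45 0.5 -1.2 22 0; 45 0.5 -1.2 28 0; 45 0.5 -1.2 28 0'
python3 - <<'E'
from h import *
go((.5404,.0221,.11));print(env.observe()["wrist_torque"])
E
```

```text
time_s: 8.75
position: [0.5403, 0.0228, 0.1698]
tool_rot: [[-0.895, 0.446, -0.001], [0.446, 0.895, 0.0], [0.001, -0.0, -1.0]]
ft_force: [1.5, 0.4, -3.6]
grip_width: 0.0491
shift [-0.5 -0.6 59.8] yaw now 63.5 turn None q [-10.1, 23.9, 81.7, 0.0, 74.4, -73.7] F [ 1.5  0.4 -3.6] w 49.1 t 8.75
[-0.00344741  0.0464354   0.03828374]
```

```bash
python3 -m inch '45 0 0 6 0; 45 0 0 12 0; 45 0 0 18 0; 45 0 0 18 0'
python3 -m inch '45 0 0 5 0; 45 0 0 10 0; 45 0 0 14 0; 45 0 0 14 0'
```

```text
time_s: 9.25
position: [0.5402, 0.0228, 0.1518]
tool_rot: [[-0.895, 0.446, -0.001], [0.446, 0.895, 0.0], [0.001, -0.0, -1.0]]
ft_force: [0.5, -0.4, -2.3]
grip_width: 0.0493
time_s: 9.75
position: [0.5403, 0.0228, 0.138]
tool_rot: [[-0.895, 0.446, -0.001], [0.446, 0.895, 0.0], [0.001, -0.0, -1.0]]
ft_force: [-0.3, -0.3, -3.2]
grip_width: 0.0491
```

Sliding freely. Now I push past the click, down towards TCP z ≈ 0.110.

```bash
python3 -m inch '45 0 0 3 0; 45 0 0 6 0; 45 0 0 9 0'
python3 -m inch '45 0 0 3 0; 45 0 0 6 0; 45 0 0 9 0'
python3 -m inch '45 0 0 3 0; 45 0 0 6 0; 45 0 0 8 0; 45 0 0 8 0'
```

```text
time_s: 10.12
position: [0.5414, 0.0226, 0.1312]
tool_rot: [[-0.895, 0.445, 0.004], [0.445, 0.895, -0.001], [-0.004, 0.001, -1.0]]
ft_force: [-2.6, 1.0, 12.5]
grip_width: 0.0493
time_s: 10.5
position: [0.541, 0.0227, 0.1209]
tool_rot: [[-0.895, 0.446, 0.002], [0.446, 0.895, -0.0], [-0.002, 0.001, -1.0]]
ft_force: [-0.7, 0.1, 4.8]
grip_width: 0.0491
time_s: 11.0
position: [0.5402, 0.0227, 0.1118]
tool_rot: [[-0.895, 0.446, -0.001], [0.446, 0.895, 0.0], [0.001, -0.0, -1.0]]
ft_force: [0.3, 0.5, -4.3]
grip_width: 0.0492
```

Past the click (12.5 N, then a drop). Press the last few mm until firm contact.

```bash
python3 -m inch '45 0 0 1.5 0; 45 0 0 3 0; 45 0 0 3 0; 45 0 0 3 0'
python3 - <<'E'
from h import *
d=env.get_image("side")["color"][190:270,260:345];s=env.get_image("scene")["color"][190:270,230:315]
cv2.imwrite("pics/g.png",np.hstack([cv2.resize(d,(400,376),interpolation=3),cv2.resize(s,(400,376),interpolation=3)]))
E
```

```text
time_s: 11.5
position: [0.5405, 0.0228, 0.1095]
tool_rot: [[-0.895, 0.446, 0.0], [0.446, 0.895, -0.0], [-0.0, 0.0, -1.0]]
ft_force: [-0.2, 0.4, -0.8]
grip_width: 0.0494
```

View pics/g.png

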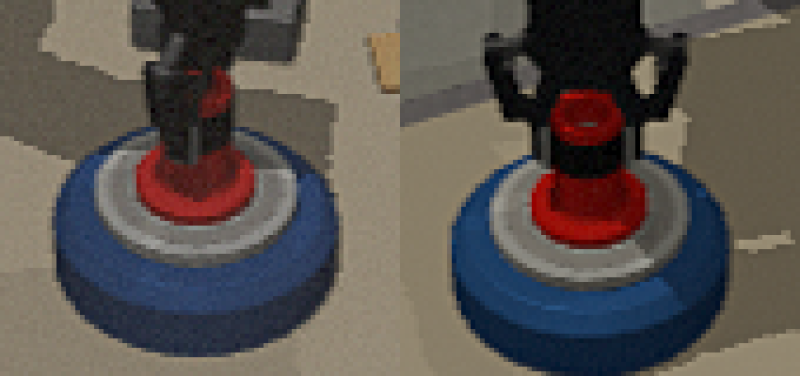

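```bash
python3 -m inch '45 0 0 1.2 0; 45 0 0 2 0; 45 0 0 2 0'
```

```text
time_s: 11.98
position: [0.5405, 0.0228, 0.1094]
tool_rot: [[-0.895, 0.445, 0.002], [0.445, 0.895, -0.001], [-0.002, 0.0, -1.0]]
ft_force: [-6.6, 1.7, 17.0]
grip_width: 0.0492
```

Firm at 17 N with no further travel, so the flange is home. I release and retreat straight up.

```bash
python3 -m inch '45 0 0 -1.5 0; 60 0 0 -1.5 0; 85 0 0 -1.5 0; 85 0 0 -1.5 0; 85 0 0 -1.5 0; 85 0 0 -1.5 0; 85 0 0 -20 0; 85 0 0 -60 0; 85 0 0 -110 0; 85 0 0 -130 0'
python3 -m inch '85 30 0 0 0; 85 60 0 0 0; 85 60 0 0 0'
python3 - <<'E'
from h import *
for n in("side","scene"):
    d=env.get_image(n);W=cloud(d);H=hsv(d);red=((H[...,0]<8)|(H[...,0]>172))&(H[...,1]>120);z=W[...,2]
    b=(slice(190,270),slice(235,345));r=red[b];w=W[b];zz=w[...,2]
    for lo,hi in((.06,.09),(.145,.17)):
        m=r&(zz>lo)&(zz<hi);print(n,m.sum(),np.percentile(zz[m],[10,50,90]).round(4))
    cv2.imwrite(f"pics/i_{n}.png",cv2.resize(d["color"][190:270,235:345],(440,320),interpolation=3))
go((.5,.3,.2))
E
cd pics; python3 -c "
import cv2,numpy as np
cv2.imwrite('i.png',np.vstack([cv2.imread('i_side.png'),cv2.imread('i_scene.png')])[:600])"
```

```text
time_s: 13.22
position: [0.5411, 0.0227, 0.2402]
tool_rot: [[-0.895, 0.445, 0.004], [0.445, 0.895, -0.001], [-0.004, 0.001, -1.0]]
ft_force: [-0.6, 0.1, 0.5]
grip_width: 0.0847
time_s: 13.6
position: [0.4856, 0.0502, 0.2378]
tool_rot: [[-0.896, 0.445, 0.0], [0.445, 0.896, 0.0], [-0.0, 0.0, -1.0]]
ft_force: [0.1, -0.1, 0.4]
grip_width: 0.085
side 236 [0.0739 0.0801 0.086 ]
side 134 [0.1484 0.1557 0.1596]
scene 248 [0.0711 0.0768 0.0836]
scene 118 [0.1477 0.1536 0.1562]
shift [100.2 230.1  37.5] yaw now 63.5 turn None q [-8.1, 15.4, 82.9, -0.0, 81.6, -71.6] F [-0.2 -0.  -0.3] w 85.1 t 13.7
```

View pics/i.png

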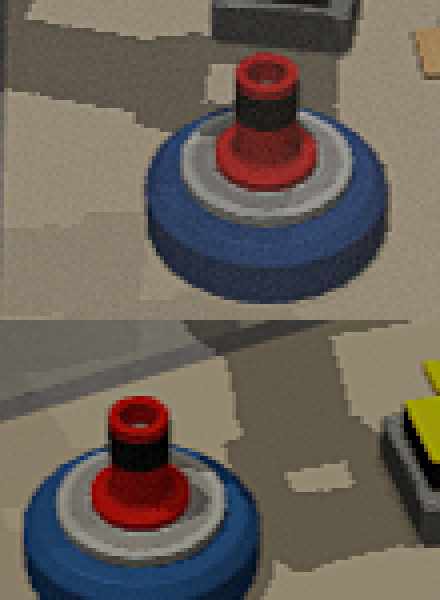

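The chuck is home on the disc and upright in both views. Now a wrist-camera look at the grey control box.

```bash
python3 - <<'E'
from h import *
go((.61,.29,.25),74.5)
E
```

```text
shift [ -2.8 270.2 -12.4] yaw now 63.5 turn -10.950546247051832 q [-8.1, 15.4, 82.9, -0.0, 81.6, -71.6] F [-0.2 -0.  -0.3] w 85.1 t 13.7
```

```bash
python3 -m inch '85 0 45 -5 -3; 85 0 95 -10 -6; 85 -2 150 -12 -9; 85 -3 205 -12 -11; 85 -3 250 -12 -11; 85 -3 270 -12 -11; 85 -3 270 -12 -11; 85 -3 270 -12 -11'
python3 - <<'E'
from h import *
d=env.get_image("wrist");cv2.imwrite("pics/j.png",d["color"]);W=cloud(d);H=hsv(d);z=W[...,2]
y=(H[...,0]>22)&(H[...,0]<36)&(H[...,1]>150)&(z>.07)&(z<.1)
p=W[y];r=cv2.minAreaRect((p[:,:2]*1000).astype(np.float32));print("guard",y.sum(),r,np.percentile(p[:,2],[5,50,95]))
m=(z>.041)&(z<.049)&(W[...,0]>.48)&(W[...,1]>.2)&(W[...,1]<.42)&(H[...,1]<60)
n,l,s,c=cv2.connectedComponentsWithStats(m.astype(np.uint8));k=1+s[1:,4].argmax();q=W[m];r2=cv2.minAreaRect((q[:,:2]*1000).astype(np.float32));print("box",m.sum(),r2)
go((.522,.3215,.059),74.5)
E
```

```text
time_s: 14.7
position: [0.61, 0.289, 0.249]
tool_rot: [[-0.964, 0.267, -0.0], [0.267, 0.964, -0.0], [0.0, -0.0, -1.0]]
ft_force: [-0.3, -0.8, 0.4]
grip_width: 0.0853
guard 7760 ((573.0419311523438, 413.57421875), (307.4198303222656, 130.59288024902344), 88.79141235351562) [0.07665759 0.07811176 0.08491803]
box 3402 ((587.3461303710938, 304.141357421875), (99.2419204711914, 129.4649658203125), 75.4806900024414)
shift [ 93.4   7.9 190.4] yaw now 74.5 turn -0.01964097036099588 q [15.3, 34.6, 49.4, -0.0, 96.1, -59.2] F [0.3 0.8 0.5] w 85.0 t 14.75
```

View pics/j.png

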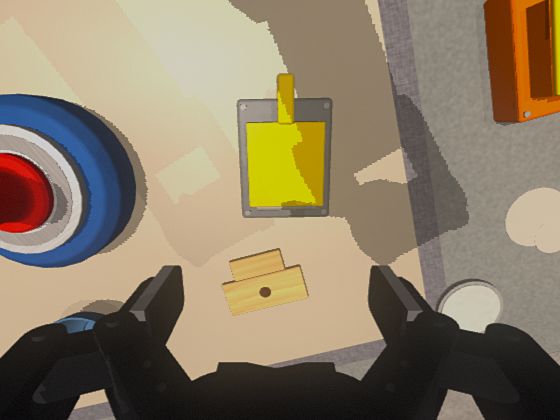

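The wrist view shows the grey box with its yellow flap at (288,165) and the lug at (286,98). The orange look-alike is apart at (520,60). Measuring the lug.

```bash
python3 - <<'E'
from h import *
d=env.get_image("wrist");W=cloud(d);H=hsv(d);z=W[...,2]
y=(H[...,0]>20)&(H[...,0]<36)&(H[...,1]>130)&(z>.07)&(z<.1)
y[:,:230]=0;y[:,345:]=0;y[225:]=0
p=W[y];r=cv2.minAreaRect((p[:,:2]*1000).astype(np.float32));print("guard",y.sum(),r,np.percentile(p[:,2],[5,50,95]))
l=y.copy();l[119:]=0;p=W[l];r=cv2.minAreaRect((p[:,:2]*1000).astype(np.float32));print("lug",l.sum(),r,np.percentile(p[:,2],[5,50,95]))
f=y.copy();f[:126]=0;p=W[f];r=cv2.minAreaRect((p[:,:2]*1000).astype(np.float32));print("flap",f.sum(),r,np.percentile(p[:,2],[5,50,95]))
E
```

```text
guard 7225 ((567.3771362304688, 309.5269470214844), (75.98170471191406, 125.10901641845703), 75.52054595947266) [0.07678239 0.07810779 0.08497599]
lug 747 ((525.2640380859375, 320.17462158203125), (14.832267761230469, 38.18919372558594), 75.27400970458984) [0.08336728 0.08487628 0.08617445]
flap 6111 ((589.17724609375, 303.97821044921875), (76.05427551269531, 80.16986083984375), 75.27043151855469) [0.07677507 0.07799728 0.07921572]
```

```bash
python3 - <<'E'
from h import *
go((.5183,.3222,.11),75.4)
E
```

```text
shift [ 97.2   7.6 139.5] yaw now 74.5 turn -0.9247493584348376 q [15.3, 34.6, 49.4, -0.0, 96.1, -59.2] F [-0.8 -0.2 -0.1] w 85.0 t 14.8
```

```bash
python3 -m inch '50 35 3 40 -0.9; 50 75 6 80 -0.9; 50 97 7.6 120 -0.9; 50 97 7.6 138 -0.9; 50 97 7.6 138 -0.9; 50 97 7.6 138 -0.9' 20
python3 - <<'E'
from h import *
go((.5183,.3222,.058),75.4)
d=env.get_image("wrist");cv2.imwrite("pics/k.png",d["color"])
E
```

```text
time_s: 15.55
position: [0.5191, 0.3228, 0.1126]
tool_rot: [[-0.968, 0.252, 0.002], [0.252, 0.968, 0.001], [-0.002, 0.001, -1.0]]
ft_force: [0.4, 0.5, 0.2]
grip_width: 0.0502
shift [ 0.7 -0.8 54.6] yaw now 75.4 turn -0.0024976906741471794 q [20.8, 33.7, 74.4, -0.0, 71.8, -54.6] F [0.4 0.5 0.2] w 50.2 t 15.55
```

View pics/k.png

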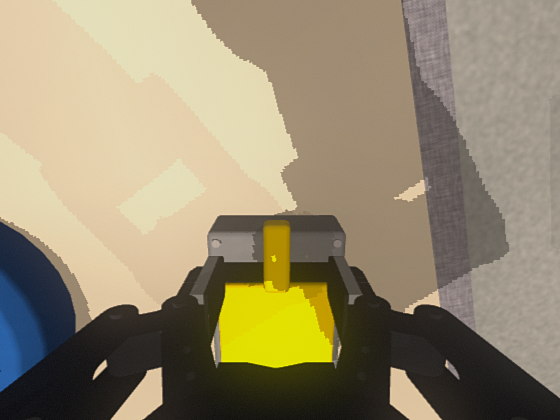

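The lug at (277,255) is centred between the jaws. Lower and pinch lightly.

```bash
python3 -m inch '50 0.5 -0.4 25 0; 50 0.5 -0.4 48 0; 50 0.5 -0.4 54 0; 50 0.5 -0.4 54 0; 12 0.5 -0.4 54 0; 12 0.5 -0.4 54 0; 12 0.5 -0.4 54 0; 12 0.5 -0.4 54 0; 12 0.5 -0.4 54 0' 20
python3 - <<'E'
from h import *
go((.5193,.3220,.058),75.4)
a=np.radians
for t in range(0,121,8):
    r=113.6;f=a(t+1.5);print(t,round(-r*np.cos(a(1.5))+r*np.cos(f),1),round(-r*(np.sin(f)-np.sin(a(1.5))),1))
E
```

```text
time_s: 16.73
position: [0.5182, 0.3233, 0.0581]
tool_rot: [[-0.968, 0.251, 0.002], [0.251, 0.968, 0.001], [-0.001, 0.002, -1.0]]
ft_force: [-0.4, 4.6, 6.2]
grip_width: 0.0155
shift [-1.4 -1.   0.1] yaw now 75.4 turn 0.045340883142557686 q [20.9, 37.2, 77.9, 0.0, 64.8, -54.6] F [-0.4  4.6  6.2] w 15.5 t 16.725
0 0.0 -0.0
8 -1.5 -15.8
16 -5.2 -31.2
24 -11.0 -45.9
32 -18.8 -59.7
40 -28.5 -72.3
48 -39.8 -83.4
56 -52.5 -92.8
64 -66.5 -100.4
72 -81.3 -105.9
80 -96.8 -109.4
88 -112.6 -110.6
96 -128.4 -109.7
104 -143.9 -106.5
112 -158.9 -101.2
120 -172.9 -93.9
```

```bash
python3 -m inch '12 -1.5 0 -15.8 0; 12 -5.2 0 -31.2 0; 12 -11 0 -45.9 0; 12 -11 0 -45.9 0'
python3 - <<'E'
from h import *
d=env.get_image("side")["color"][150:230,260:360];s=env.get_image("scene")["color"][170:250,300:400]
cv2.imwrite("pics/l.png",np.hstack([cv2.resize(d,(400,320),interpolation=3),cv2.resize(s,(400,320),interpolation=3)]))
E
```

```text
time_s: 17.23
position: [0.5285, 0.3206, 0.1039]
tool_rot: [[-0.968, 0.251, 0.001], [0.251, 0.968, 0.001], [-0.0, 0.002, -1.0]]
ft_force: [-0.7, 6.4, 3.1]
grip_width: 0.0157
```

View pics/l.png

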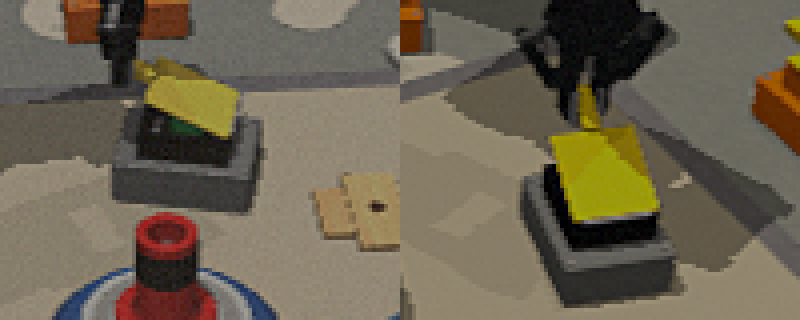

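The guard is lifting with the lug between the fingers, and green is visible under the flap at (185,128) in the crop. Continue along the arc.

```bash
python3 -m inch '12 -7.8 0.5 -13.8 0; 12 -17.5 0.5 -26.4 0; 12 -28.8 0.5 -37.5 0; 12 -41.5 0.5 -46.9 0; 12 -55.5 0.5 -54.5 0; 12 -70.3 0.5 -60 0; 12 -70.3 0.5 -60 0'
python3 - <<'E'
from h import *
go((.6287,.2934,.1701))
d=env.get_image("side")["color"][130:230,260:360];s=env.get_image("scene")["color"][150:250,300:400]
cv2.imwrite("pics/m.png",np.hstack([cv2.resize(d,(400,400),interpolation=3),cv2.resize(s,(400,400),interpolation=3)]))
E
```

```text
time_s: 18.2
position: [0.5968, 0.3029, 0.1629]
tool_rot: [[-0.968, 0.252, 0.0], [0.252, 0.968, 0.0], [-0.0, 0.0, -1.0]]
ft_force: [0.6, 2.5, 2.1]
grip_width: 0.0155
shift [-33.3  -1.1  -7.2] yaw now 75.4 turn None q [16.8, 36.7, 59.5, 0.0, 83.8, -58.6] F [0.6 2.5 2.1] w 15.5 t 18.2
```

View pics/m.png

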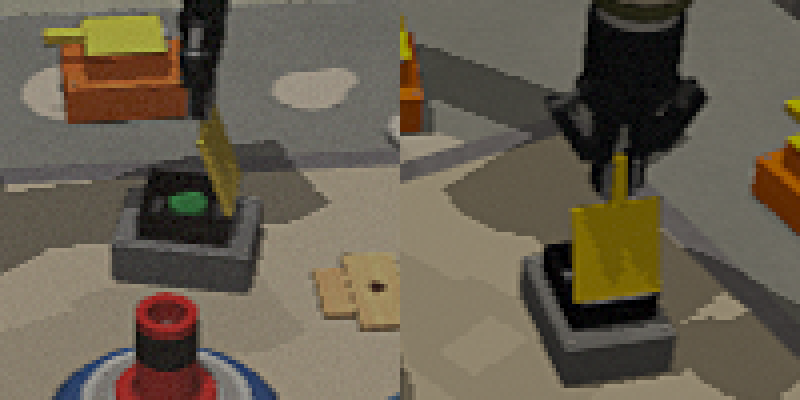

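The flap is near vertical and still held. Take it over the top to about 110°.

```bash
python3 -m inch '12 -15.5 0.3 -3.5 0; 12 -31.3 0.3 -4.7 0; 12 -47.1 0.3 -3.8 0; 12 -62.6 0.3 -0.6 0; 12 -74 0.3 3.5 0; 12 -74 0.3 3.5 0; 12 -74 0.3 3.5 0'
python3 - <<'E'
from h import *
go((.6287,.2934,.1701))
d=env.get_image("side")["color"][130:230,260:360];s=env.get_image("scene")["color"][150:250,300:400]
cv2.imwrite("pics/n.png",np.hstack([cv2.resize(d,(400,400),interpolation=3),cv2.resize(s,(400,400),interpolation=3)]))
E
```

```text
time_s: 19.18
position: [0.6684, 0.2843, 0.1596]
tool_rot: [[-0.968, 0.252, 0.001], [0.252, 0.968, -0.001], [-0.001, -0.0, -1.0]]
ft_force: [3.1, 1.0, 1.6]
grip_width: 0.0156
shift [ 40.7  -1.2 -10.6] yaw now 75.4 turn None q [13.8, 43.0, 47.4, -0.1, 89.5, -61.7] F [3.1 1.  1.6] w 15.6 t 19.175
```

View pics/n.png

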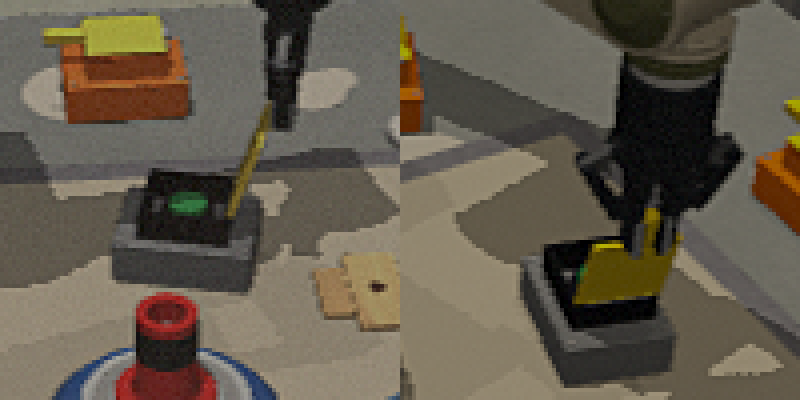

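The guard is at about 1.93 rad and leaning back. Release and rise clear.

```bash
python3 -m inch '40 0 0 0 0; 40 0 0 0 0; 40 0 0 0 0; 40 0 0 0 0; 40 0 0 -30 0; 40 0 0 -70 0; 40 0 0 -90 0; 40 30 0 -90 0; 40 60 0 -90 0; 40 60 0 -90 0'
python3 - <<'E'
from h import *
go((.5868,.3045,.2))
d=env.get_image("side")["color"][130:230,260:360];s=env.get_image("scene")["color"][150:250,300:400]
cv2.imwrite("pics/o.png",np.hstack([cv2.resize(d,(400,400),interpolation=3),cv2.resize(s,(400,400),interpolation=3)]))
for n in("side","scene"):
    d=env.get_image(n);W=cloud(d);H=hsv(d);g=(H[...,0]>45)&(H[...,0]<85)&(H[...,1]>110)&(W[...,2]>.055)&(W[...,2]<.08)&(abs(W[...,0]-.587)<.06)&(abs(W[...,1]-.304)<.06);p=W[g];print(n,g.sum(),p.mean(0),p.min(0),p.max(0))
E
```

```text
time_s: 20.52
position: [0.6087, 0.3004, 0.2507]
tool_rot: [[-0.968, 0.25, 0.0], [0.25, 0.968, 0.0], [-0.0, 0.0, -1.0]]
ft_force: [1.8, 0.4, 0.0]
grip_width: 0.0398
shift [22.3 -1.5 50.7] yaw now 75.5 turn None q [16.3, 35.0, 48.4, 0.0, 96.6, -59.2] F [1.8 0.4 0. ] w 39.8 t 20.525
side 46 [0.58643861 0.3036976  0.06741543] [0.56883201 0.2859075  0.05535784] [0.603387   0.32560541 0.07330744]
scene 26 [0.58540482 0.29916449 0.06218425] [0.54961842 0.27180543 0.05599705] [0.63832784 0.34257403 0.07007725]
```

View pics/o.png

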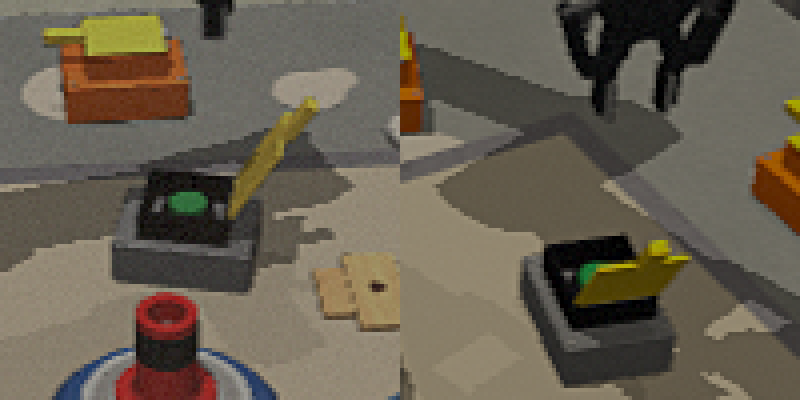

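The guard stays open on its stop, and the green button is exposed at (188,203) in the crop. Close the fingers and come above it.

```bash
python3 -m inch '0 10 -1 30 0; 0 24 -1.5 70 0; 0 24 -1.5 110 0; 0 24 -1.5 145 0; 0 24 -1.5 165 0; 0 24 -1.5 165 0; 0 24 -1.5 165 0' 40
python3 - <<'E'
from h import *
go((.5868,.3045,.067))
d=env.get_image("side")["color"][130:230,260:360];s=env.get_image("scene")["color"][150:250,300:400]
cv2.imwrite("pics/p.png",np.hstack([cv2.resize(d,(400,400),interpolation=3),cv2.resize(s,(400,400),interpolation=3)]))
E
```

```text
time_s: 21.6
position: [0.5874, 0.3042, 0.0856]
tool_rot: [[-0.968, 0.252, 0.002], [0.252, 0.968, 0.0], [-0.001, 0.001, -1.0]]
ft_force: [0.1, 0.1, 0.6]
grip_width: -0.0
shift [ 0.7  0.2 18.6] yaw now 75.4 turn None q [17.1, 39.8, 66.8, -0.0, 73.2, -58.3] F [0.1 0.1 0.6] w -0.0 t 21.6
```

View pics/p.png

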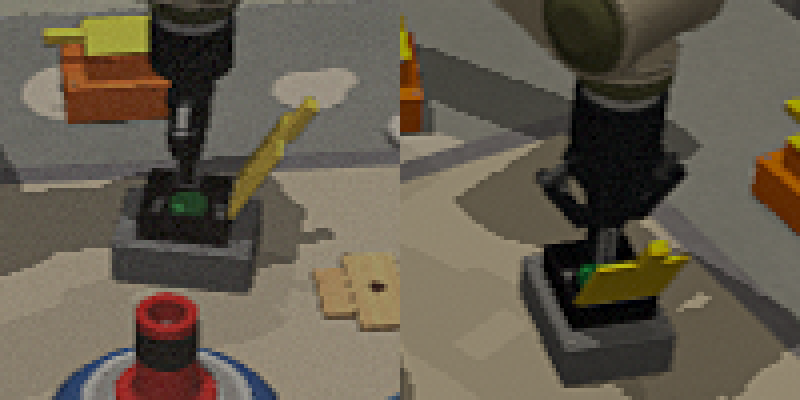

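Centred over the button. Press in steps.

```bash
python3 -m inch '0 0.7 0 8 0; 0 0.7 0 15 0; 0 0.7 0 20 0; 0 0.7 0 22 0; 0 0.7 0 22 0'
python3 -m inch '0 0 0 2 0; 0 0 0 3 0; 0 0 0 3 0; 0 0 0 3 0'
```

```text
time_s: 22.32
position: [0.5856, 0.3043, 0.0629]
tool_rot: [[-0.968, 0.251, -0.001], [0.251, 0.968, -0.0], [0.0, -0.0, -1.0]]
ft_force: [-2.9, -1.3, 3.5]
grip_width: 0.0004
time_s: 22.82
position: [0.5858, 0.3044, 0.061]
tool_rot: [[-0.968, 0.251, 0.001], [0.251, 0.968, 0.0], [-0.001, 0.0, -1.0]]
ft_force: [-5.7, -2.5, 11.3]
grip_width: 0.0
```

```bash
python3 -m inch '0 0 0 1 0; 0 0 0 1.2 0; 0 0 0 1.2 0; 0 0 0 1.2 0'
```

```text
time_s: 23.32
position: [0.5859, 0.3044, 0.0609]
tool_rot: [[-0.968, 0.251, 0.002], [0.251, 0.968, 0.0], [-0.001, 0.001, -1.0]]
ft_force: [-7.5, -2.9, 18.2]
grip_width: -0.0002
```

The button is on its hard stop: 6 mm of travel, and 18 N with no further motion. Retreat straight up and check everything.

```bash
python3 -m inch '0 0 0 -5 0; 0 0 0 -30 0; 0 0 0 -80 0; 0 0 0 -130 0; 0 0 0 -170 0; 0 40 0 -170 0; 0 90 0 -170 0; 0 120 0 -170 0; 0 120 0 -170 0; 0 120 0 -170 0'
python3 - <<'E'
from h import *
for n in("side","scene"):
    d=env.get_image(n);cv2.imwrite(f"pics/q_{n}.png",d["color"][130:400,100:460] if n=="scene" else d["color"][130:400,150:470])
a=cv2.imread("pics/q_scene.png");b=cv2.imread("pics/q_side.png");cv2.imwrite("pics/q.png",np.hstack([a,b]))
E
```

```text
time_s: 24.58
position: [0.4706, 0.3344, 0.2284]
tool_rot: [[-0.968, 0.252, 0.001], [0.252, 0.968, 0.0], [-0.001, 0.0, -1.0]]
ft_force: [-0.3, -0.0, 0.1]
grip_width: -0.0001
```

View pics/q.png

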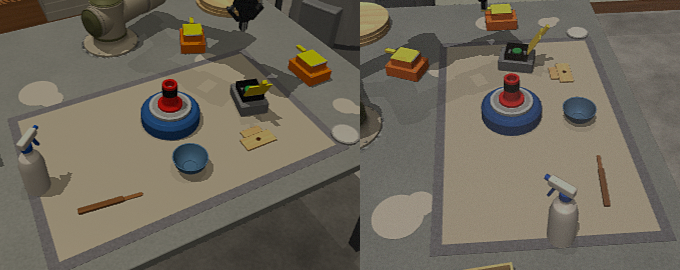

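The chuck is home, the guard open, the bystanders where they were, and the robot clear of everything. Handing in.

```bash
python3 -c "
from rig import env
print(env.close_job())"
```

```text
the job is handed in; nothing more can be done
None
```

The job is done and handed in at about 24.6 s of the 69 s allowed.

- **Chuck:** I slid it down the spindle under grip. The click came at 12.5 N and the force then dropped. I pressed to 17 N with no further travel and let go. Both cameras show the flange seated upright on the disc. The depth images put the chuck's top at about 154–156 mm against the 157 mm expected, which is within their error.
- **Guard:** I pinched the lug, took the guard along its arc to about 1.93 rad and released it. It fell back and stayed on its stop.
- **Start button:** I pressed it to its hard stop, about 6 mm of travel. At 18 N it moved no further.

The final pictures show the guard still open and the robot clear of everything. By eye, the spray, bowl, rib, knife and the orange look-alikes are where they were; I did not re-measure them. No check failed or disagreed.

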